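Seat a filter cartridge flush in the sloping filter housing

TASK

Take the fresh white filter cartridge by its blue rib and fit it into the sloping recess of the grey filter housing. Its seal bars are stiff, so press it down at both ends until it is fully home and its top face is level with the rim all along, then let go. Leave the spent reddish-brown cartridge and everything else on the shelf where they are.

Things in the scene. Friction and masses are not known exactly. Their poses are not given: they have to be found in the camera images.
- cartridge: Fresh filter cartridge, white plastic with a blue rib. Block 64 (x) x 130 (y) x 32 mm (z) lying flat; across the middle of its top stands a grip rib 14 mm thick (along y), 44 mm long (along x), 26 mm high above the top face. About 0.25 kg. Origin: centre of its underside; z up through the rib, y along its length. Either way round fits the recess.
- end_a (a point): Point on the fresh cartridge's top face, on its centre line 60 mm from the middle towards its +y end (5 mm from that end).
- end_b (a point): The same at its -y end.
- seat: Recess block of the fixed grey filter housing, face sloping 30 degrees down towards the robot. Origin: centre of the recess mouth in the plane of the 20 mm wide rim, 85 mm above the shelf. z points out along the recess axis (up, towards the robot), y along its length (level), x up the slope. Recess 70 (x) x 136 (y) x 32 mm deep: 3 mm play on each side; cartridge flush when home.
- seat_floor (a point): Centre of the recess's hard black floor, 32 mm under the mouth. Across it, 45 mm to either side along y, lie two orange seal bars (56 x 16 mm) standing 8 to 12 mm above the floor at first, so a cartridge laid in stays that much proud. Each slides down on its own against 8 N (more if pushed fast), stays where left and stops level with the floor; pressing one end lowers its bar.
- spent: Spent cartridge, reddish-brown with a black rib; leave it alone. Block 64 (x) x 130 (y) x 32 mm (z) lying flat; across the middle of its top stands a grip rib 14 mm thick (along y), 44 mm long (along x), 26 mm high above the top face. About 0.25 kg. Origin: centre of its underside; z up through the rib, y along its length.
- ornament: Bogwood-style ceramic ornament, 130 x 70 mm foot, 135 mm high, origin under its centre.
- food: Food jar with green label and orange cap, 70 mm across, 90 mm high, origin under its centre.
- conditioner: Bottle with blue label, 56 mm across, 160 mm high, origin under its centre.
- tongs: Yellow plastic feeding tong lying on the shelf, 200 mm long along its x, 12 mm high at most, origin near its middle.
- scraper: Stainless steel scraper lying on the shelf, 210 mm long along its x, 20 mm high, origin near its middle.
Things that resemble listed ones, but are neither listed nor needed, are in the scene too. What is shaped like the cartridge but yellow is not meant.

How it is judged:
At the end, for the whole second after the job is handed in: The fresh cartridge lies in the recess, at rest and released, rib outwards, its top face at both ends within 3 mm of the rim's plane (not proud); the spent cartridge, ornament, jar, bottle, tong and scraper are within 30 mm of where they started (z of end_a in the frame of seat between -0.004 and 0.003 m and z of end_b in the frame of seat between -0.004 and 0.003 m and angle between the z axis of cartridge and the z axis of seat, either way round below 0.06 rad and angle between the y axis of cartridge and the y axis of seat, either way round below 0.09 rad and y of cartridge in the frame of seat between -0.006 and 0.006 m and x of cartridge in the frame of seat between -0.006 and 0.006 m and linear speed of cartridge below 0.02 m/s and not (distance of spent from where it was at the start of the episode above 0.03 m) and not (distance of ornament from where it was at the start of the episode above 0.03 m) and not (distance of food from where it was at the start of the episode above 0.03 m) and not (distance of conditioner from where it was at the start of the episode above 0.03 m) and not (distance of tongs from where it was at the start of the episode above 0.03 m) and not (distance of scraper from where it was at the start of the episode above 0.03 m)); the robot touches nothing.
It fails at once if the spent cartridge is moved by more than 30 mm (distance of spent from where it was at the start of the episode above 0.03 m).
It fails at once if the ornament, jar, bottle, tong or scraper is moved by more than 30 mm (distance of any of ornament, food, conditioner, tongs, scraper from where it was at the start of the episode above 0.03 m).
It also fails if it takes over 72 s, if anything falls off the work surface, if the arm or the gripper's body presses on something with over 40 N, if the wrist force passes 120 N, or if a joint passes its speed limit or range.

ROBOT

A 6-joint arm with a two-finger parallel gripper is mounted at the origin on the work surface. World frame = base frame: x ahead of the robot, y to its left, z up, the work surface at z = 0. Lengths are in m, angles in rad, forces in N, time in s.
With the tool pointing down it reaches from about 0.35 to 0.775 m from the base axis. Payload 7.3 kg.
Tool frame: the origin (TCP) lies at the very end of the fingers, on their centre line; the grasp point (between the pads) lies 19 mm behind it (robot.hold_point_z is the distance from the TCP to the grasp point, in m); z points along the fingers, y is the direction in which the jaws open and shut (so a half turn about z gives the same grasp; the last joint's range is limited). The gripper opens to 92 mm and grips with 3 to 60 N. Pads are 19 mm wide; open, the fingers measure 130 mm over their backs; the gripper's body (75 mm by 190 mm) begins 47 mm behind the grasp point.
Start: joints at [1.116, 0.342, 1.524, -0, 1.275, -0.146], TCP at [0.16, 0.5, 0.227] pointing down, gripper open.
Joint ranges: [-2.53, 2.53], [-0.77, 2.02], [0.04, 2.7], [-1, 4.14], [0.28, 2.66], [-3.11, 3.11]. Speed limits (rad/s): [2.57, 2.57, 3.14, 3.14, 3.14, 3.14].

INTERFACE

Orientations are given as [roll, pitch, yaw] about the fixed x, y, z axes, in that order (R = Rz(yaw) Ry(pitch) Rx(roll)).
In Python, from cell import monitor, viewer, robot gives the robot as it stands.
- The arm moves only by the tool move_arm, never from a script. Its argument "deltas" is a list of rows, each an object of numbers: "x", "y", "z": the shift along the tool's x, y, z in m; "wx", "wy", "wz": the turn, a rotation vector about the tool's x, y, z in degrees; "hand": the opening, from 0 (shut) to 1 (fully open). In form: [{"x": .., "y": .., "z": .., "wx": .., "wy": .., "wz": .., "hand": ..}, ...]. A call has 1 to 8 rows; each row is the pose to reach, as a shift and turn from the pose commanded when the call began, along the tool's axes at that moment; what a row does not reach only later rows make up. A row lasts 1/8 s, in which the tool goes at most 62.5 mm and 10.7 degrees, less where a joint would pass 70% of its speed; a pose out of reach is approached as far as the arm can. A call with a gripper value outside its range is refused whole. The fingers move at their own pace and stop on an object; "grip_force" is the grip in N (left out, the last holds). Time passes only in rows, so rows that repeat a pose let the fingers close. It gives the time, the measured TCP pose, the force and the opening at its end, in the units of the state.
- monitor.observe(): the state, without advancing time (a new reading comes with each control period).
- viewer.read_camera(name): name is "scene" or "top"; returns the picture (384x512x3 uint8, red, green, blue); there is no depth.
- viewer.camera_params(name): a dict with "camera_matrix" (3x3 intrinsics, pixels), "R" (3x3) and "t" (3): a world point X has camera coordinates R X + t. Camera axes: x right, y down, z forward; pixel columns grow to the right and rows downward; lengths in m; the calibration is good to about 2 mm. A picture is of the moment at which its call begins. camera_params takes no time and is no camera call.
- robot.hand_in(): hands the job in, once; it reports no verdict.
The state is a dict: "time": time; "qpos": joint angles; "qvel": joint speeds; "joint_efforts": joint torques, N m; "tool_pos": TCP position; "tool_rot": TCP orientation; "contact_force": force on the tool from outside, world axes, zero at the start; "torque": the same for the moment, N m; "opening": finger opening in m.
Only numpy, scipy, OpenCV 4.12 (cv2) and the standard library are available. Lean on these libraries where they do the work, as an engineer would, in place of code of your own. Each camera call takes 0.05 s, during which the arm holds its last target. There are 200 camera calls.

## Working session

There is one attempt and no reset: what is moved stays moved. The work goes in short steps, Python scripts to look and compute and a tool call to move; the robot and the scene stay as the last step left them, time stands still between calls to the robot, and variables do not carry over. Pictures are saved under pics/ and viewed, about 8 in all and at most 12, crops included, and the job is handed in when it is done.

Besides the shell and the picture viewer there is one more tool, called after ">>>" in YAML: its name, and indented under it one key for each argument. move_arm: Moves the arm, as the interface text tells. Its arguments: {"type":"object","properties":{"deltas":{"type":"array","items":{"type":"object","properties":{"x":{"type":"number"},"y":{"type":"number"},"z":{"type":"number"},"wx":{"type":"number"},"wy":{"type":"number"},"wz":{"type":"number"},"hand":{"type":"number"}}}},"grip_force":{"type":"number"}},"required":["deltas"]}

```bash
mkdir -p pics; ls
python3 - <<'E'
from cell import monitor,viewer,robot
import cv2,numpy as np
s=monitor.observe();print({k:np.round(v,3).tolist() for k,v in s.items()})
for n in("scene","top"):
    im=viewer.read_camera(n);cv2.imwrite(f"pics/{n}0.png",im[:,:,::-1]);p=viewer.camera_params(n)
    print(n,{k:np.round(v,4).tolist() for k,v in p.items()})
a=cv2.imread("pics/scene0.png");b=cv2.imread("pics/top0.png")
cv2.imwrite("pics/s1.png",cv2.resize(a,(800,600)));cv2.imwrite("pics/t1.png",cv2.resize(b,(800,600)))
E
```

```text
pics
{'time': 0.0, 'qpos': [1.116, 0.343, 1.525, 0.0, 1.275, -0.146], 'qvel': [-0.0, 0.001, 0.0, 0.001, 0.001, -0.002], 'joint_efforts': [0.001, -43.125, -24.422, 0.072, 0.056, -0.0], 'tool_pos': [0.159, 0.5, 0.226], 'tool_rot': [-3.14, -0.0, 2.833], 'contact_force': [-0.416, 0.038, 0.932], 'torque': [-0.029, -0.011, 0.047], 'opening': 0.092}
scene {'camera_matrix': [[393.7564, 0.0, 255.7289], [0.0, 393.7564, 191.8575], [0.0, 0.0, 1.0]], 'R': [[0.6451, 0.7641, 0.0074], [0.6141, -0.5127, -0.5999], [-0.4546, 0.3916, -0.8]], 't': [-0.3248, -0.2988, 1.7131]}
top {'camera_matrix': [[352.0996, 0.0, 258.8209], [0.0, 352.0996, 192.1568], [0.0, 0.0, 1.0]], 'R': [[-0.0109, -0.9999, -0.0103], [-0.9961, 0.0118, -0.0872], [0.0873, 0.0093, -0.9961]], 't': [0.0119, 0.5472, 1.3045]}
```

View pics/s1.png

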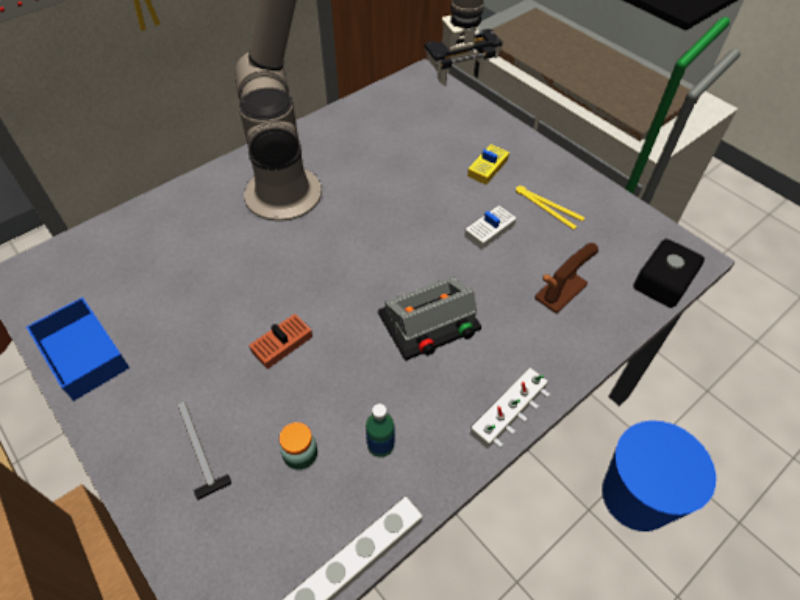

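View pics/t1.png

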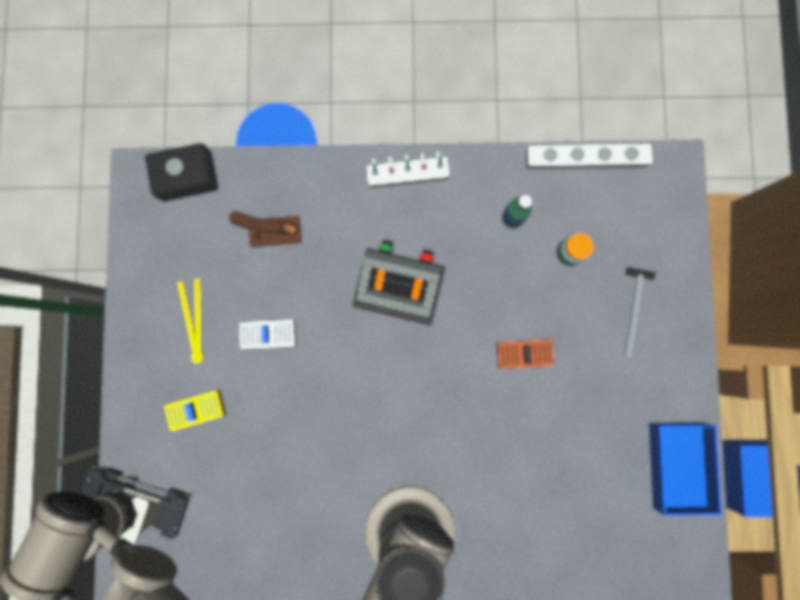

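Candidates: white/blue-ribbed block at top (265,334), yellow/blue-ribbed at (194,410), reddish-brown/black at (525,353). The white one matches "fresh white with blue rib". I'll confirm it with an enlarged crop, together with the housing.

```bash
cat > h.py <<'E'
import cv2,numpy as np
from cell import monitor,viewer,robot
P={n:viewer.camera_params(n) for n in("scene","top")}
def ray(n,uv):
    p=P[n];R=np.array(p["R"]);d=R.T@np.linalg.inv(p["camera_matrix"])@[uv[0],uv[1],1.];return -R.T@np.array(p["t"]),d
def onz(n,uv,z):
    o,d=ray(n,uv);return o+d*(z-o[2])/d[2]
def proj(n,X):
    p=P[n];c=np.array(p["R"])@X+p["t"];q=np.array(p["camera_matrix"])@c;return q[:2]/q[2]
def tri(a,b):
    A=np.zeros((3,3));r=np.zeros(3)
    for n,uv in(("top",a),("scene",b)):
        o,d=ray(n,uv);d=d/np.linalg.norm(d);M=np.eye(3)-np.outer(d,d);A+=M;r+=M@o
    return np.linalg.solve(A,r)
E
python3 - <<'E'
from h import *
t=cv2.imread("pics/top0.png");s=cv2.imread("pics/scene0.png")
z=lambda im,x,y,w,h:cv2.resize(im[y:y+h,x:x+w],(400,300),interpolation=cv2.INTER_CUBIC)
# crops: top cart, scene cart, top housing, scene housing
o=np.vstack([np.hstack([z(t,140,190,60,45),z(s,284,120,60,45)]),np.hstack([z(t,220,150,72,54),z(s,238,174,72,54)])])
cv2.imwrite("pics/c1.png",o)
hsv=cv2.cvtColor(t,cv2.COLOR_BGR2HSV)
m=np.zeros(t.shape[:2],np.uint8);m[200:228,148:194]=1
w=((hsv[...,2]>150)&(hsv[...,1]<60)&(m>0)).astype(np.uint8)
b=((hsv[...,0]>100)&(hsv[...,0]<130)&(hsv[...,1]>120)&(m>0)).astype(np.uint8)
r=cv2.minAreaRect(cv2.findNonZero(w|b));print("white",r,[onz("top",p,.032).round(4).tolist() for p in cv2.boxPoints(r)],onz("top",r[0],.032))
q=cv2.findNonZero(b).reshape(-1,2);print("rib",q.mean(0),cv2.minAreaRect(q)[1:],onz("top",q.mean(0),.05))
E
```

```text
white ((170.5, 213.5), (27.0, 45.0), 90.0) [[0.5219, 0.422, 0.032], [0.52, 0.2527, 0.032], [0.4192, 0.2522, 0.032], [0.421, 0.4203, 0.032]] [0.47036615 0.33674689 0.032     ]
rib [169.  213.5] ((9.0, 2.0), 90.0) [0.46989327 0.33759425 0.05      ]
```

View pics/c1.png

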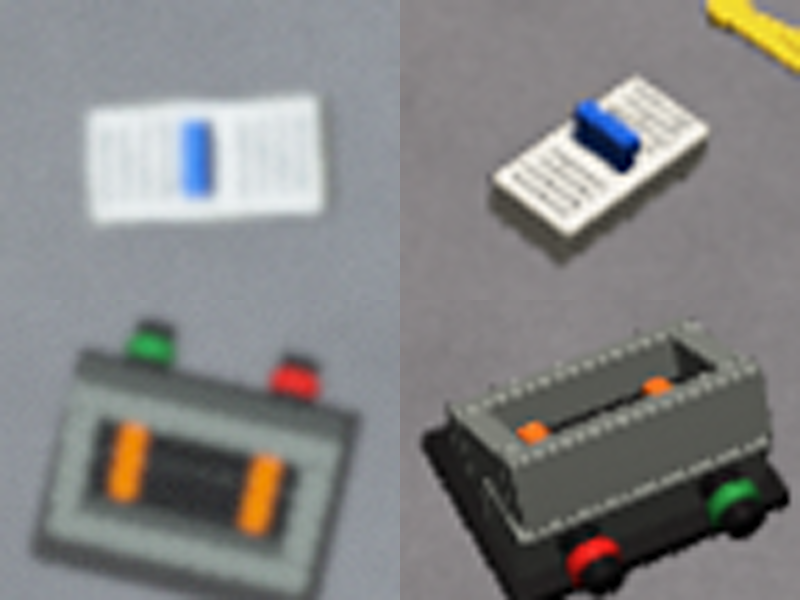

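The top-left and top-right crops confirm it: white block, blue rib, about (170,213) in top. The housing mouth is near (249,184) in top, with both orange bars visible. Next I measure both at sub-pixel level.

Run:
```python
from h import *
ts=np.mean([viewer.read_camera("top").astype(float) for _ in range(4)],0)
ss=np.mean([viewer.read_camera("scene").astype(float) for _ in range(4)],0)
np.save("ts.npy",ts);np.save("ss.npy",ss)
print("col 249:",[tuple(ts[v,249].astype(int)) for v in range(160,212,1)])
print("row 183:",[tuple(ts[183,u].astype(int)) for u in range(224,290,1)])
print("cart row213",[int(ts[213,u].min()) for u in range(148,194)])
```

```text
col 249: [(np.int64(45), np.int64(114), np.int64(65)), (np.int64(52), np.int64(82), np.int64(59)), (np.int64(60), np.int64(68), np.int64(64)), (np.int64(74), np.int64(78), np.int64(77)), (np.int64(85), np.int64(90), np.int64(89)), (np.int64(91), np.int64(97), np.int64(96)), (np.int64(95), np.int64(102), np.int64(100)), (np.int64(105), np.int64(112), np.int64(110)), (np.int64(124), np.int64(133), np.int64(130)), (np.int64(143), np.int64(154), np.int64(148)), (np.int64(145), np.int64(157), np.int64(153)), (np.int64(144), np.int64(155), np.int64(152)), (np.int64(141), np.int64(151), np.int64(148)), (np.int64(121), np.int64(129), np.int64(127)), (np.int64(81), np.int64(87), np.int64(86)), (np.int64(53), np.int64(55), np.int64(57)), (np.int64(46), np.int64(48), np.int64(50)), (np.int64(51), np.int64(53), np.int64(53)), (np.int64(54), np.int64(56), np.int64(57)), (np.int64(58), np.int64(61), np.int64(60)), (np.int64(53), np.int64(56), np.int64(57)), (np.int64(51), np.int64(52), np.int64(53)), (np.int64(46), np.int64(48), np.int64(50)), (np.int64(45), np.int64(47), np.int64(48)), (np.int64(
[... 3829 characters left out ...]
.int64(87), np.int64(90), np.int64(91)), (np.int64(90), np.int64(92), np.int64(95)), (np.int64(118), np.int64(121), np.int64(126)), (np.int64(136), np.int64(141), np.int64(147)), (np.int64(143), np.int64(147), np.int64(154)), (np.int64(143), np.int64(148), np.int64(154)), (np.int64(144), np.int64(148), np.int64(154)), (np.int64(144), np.int64(148), np.int64(154)), (np.int64(143), np.int64(147), np.int64(153)), (np.int64(141), np.int64(146), np.int64(154))]
cart row213 [145, 147, 147, 150, 167, 198, 219, 215, 216, 221, 211, 212, 220, 215, 223, 226, 218, 216, 198, 150, 96, 70, 65, 106, 173, 222, 232, 225, 215, 218, 213, 208, 215, 215, 210, 217, 217, 215, 218, 201, 158, 133, 137, 142, 144, 144]
```

```bash
cat > meas.py <<'E'
from h import *
def rayplane(n,uv,c,nn):
    o,d=ray(n,uv);return o+d*(nn@(c-o))/(nn@d)
def frame(yaw): # x up slope (horizontal azimuth yaw), y level, z out
    h=np.array([np.cos(yaw),np.sin(yaw),0]);k=np.array([0,0,1.]);x=h*np.cos(np.pi/6)+k*.5;z=-h*.5+k*np.cos(np.pi/6)
    return np.c_[x,np.cross(z,x),z]
K=6
def up(im): return cv2.resize(im.astype(np.float32),None,fx=K,fy=K,interpolation=cv2.INTER_CUBIC)
def px(c): return (c.reshape(-1,2)+.5)/K-.5
if __name__=="__main__":
    ts=np.load("ts.npy");x0,y0=215,150;u=up(ts[y0:215,x0:295])
    for thr in(100,118,126):
        m=((u[...,1]>thr)&(u[...,1]-u[...,2]>1.5)&(u[...,1]-u[...,0]>4)&(u[...,0]-u[...,2]<20)).astype(np.uint8)
        m=cv2.morphologyEx(m,cv2.MORPH_OPEN,np.ones((7,7)));m=cv2.morphologyEx(m,cv2.MORPH_CLOSE,np.ones((5,5)))
        cs,hi=cv2.findContours(m,cv2.RETR_CCOMP,cv2.CHAIN_APPROX_NONE)
        a=[cv2.contourArea(c) for c in cs];out=max((i for i in range(len(cs)) if hi[0][i][3]<0),key=lambda i:a[i])
        inn=max((i for i in range(len(cs)) if hi[0][i][3]>=0),key=lambda i:a[i],default=None)
        for nm,i in(("out",out),("in",inn)):
            if i is None: continue
            p=px(cs[i])+[x0,y0];c=np.array([.6,0,.085]);c=onz("top",p.mean(0),.085);yaw=-.2
            for _ in range(6):
                F=frame(yaw);Q=np.array([(rayplane("top",q,c,F[:,2])-c)@F for q in p])
                r=cv2.minAreaRect(Q[:,:2].astype(np.float32)*1000);w,h=r[1];ang=r[2]
                if w>h: w,h=h,w;ang-=90
                ang=(ang+45)%90-45
                g=np.array([*r[0],0])/1000;c=c+F@g;c=c+(0.085-c[2])/F[2,0]*F[:,0]*0
                # re-anchor on ray at z=.085
                c=onz("top",proj("top",c),.085);yaw+=np.deg2rad(ang)
            print(thr,nm,c.round(4),"yaw",round(np.rad2deg(yaw),2),np.round((w,h),1),round(ang,2))
    # bars
    sc=np.load("ss.npy")
    for n,im,(a0,b0,a1,b1) in(("top",ts,(225,160,285,205)),("scene",sc,(240,185,310,220))):
        w=np.clip((im[...,0]-im[...,2]-30)/150,0,1);k=np.zeros(w.shape,np.uint8);k[b0:b1,a0:a1]=(w[b0:b1,a0:a1]>.15)
        N,l,st,ce=cv2.connectedComponentsWithStats(k)
        yy,xx=np.indices(w.shape)
        print(n,[(st[i,4],(np.array([(xx*w)[l==i].sum(),(yy*w)[l==i].sum()])/w[l==i].sum()).round(2).tolist()) for i in range(1,N) if st[i,4]>8])
    # cart
    x0,y0=140,190;u=up(ts[y0:y0+45,x0:x0+62])
    m=((u.min(2)>182)|(u[...,2]-u[...,0]>60)).astype(np.uint8);m=cv2.morphologyEx(m,cv2.MORPH_CLOSE,np.ones((15,15)))
    cs,_=cv2.findContours(m,cv2.RETR_EXTERNAL,cv2.CHAIN_APPROX_NONE);c=max(cs,key=cv2.contourArea)
    Q=np.array([onz("top",p,.032)[:2] for p in px(c)+[x0,y0]]);r=cv2.minAreaRect((Q*1000).astype(np.float32));print("cart",r)
    b=((u[...,2]-u[...,0])>70);yy,xx=np.nonzero(b);q=px(np.c_[xx,yy].mean(0)).ravel()+[x0,y0];print("rib",q,onz("top",q,.055).round(4))
E
python3 meas.py
```

```text
100 out [0.5756 0.0214 0.085 ] yaw -14.6 [124.6 180.1] 0.0
100 in [0.577  0.0215 0.085 ] yaw -14.38 [ 75.9 138.5] 0.0
118 out [0.5736 0.0225 0.085 ] yaw -14.42 [114.1 177.1] 0.0
118 in [0.5769 0.0222 0.085 ] yaw -14.38 [ 76.4 139.9] 0.0
126 out [0.5736 0.023  0.085 ] yaw -14.38 [111.5 176.1] 0.0
126 in [0.5764 0.0226 0.085 ] yaw -14.32 [ 77.9 140.6] 0.0
top [(np.int32(40), [272.69, 164.23]), (np.int32(91), [242.58, 178.75]), (np.int32(92), [266.32, 184.57])]
scene [(np.int32(14), [283.76, 189.04]), (np.int32(20), [261.46, 197.39]), (np.int32(25), [272.95, 218.08])]
cart ((470.44317626953125, 338.14398193359375), (67.7607192993164, 131.7784423828125), 1.5646041631698608)
rib [168.75248293 213.39090627] [0.4702 0.3372 0.055 ]
```

```bash
cat > go.py <<'E'
from meas import *
from scipy.spatial.transform import Rotation as Ro
C=np.array([.5745,.0225,.085]);YAW=np.deg2rad(-14.4)
def down(ya): # tool y at azimuth ya deg
    return Ro.from_euler("xyz",[np.pi,0,np.deg2rad(ya+90)]).as_matrix()
def seatR(): F=frame(YAW);return np.c_[-F[:,0],F[:,1],-F[:,2]]
def delta(p,R):
    s=monitor.observe();R0=Ro.from_euler("xyz",s["tool_rot"]).as_matrix()
    print("t",round(s["time"],2),"d mm",(R0.T@(np.array(p)-s["tool_pos"])*1000).round(1),"rot deg",np.rad2deg(Ro.from_matrix(R0.T@R).as_rotvec()).round(2),"F",np.round(s["contact_force"],1),"open",round(float(s["opening"]),4))
E
python3 - <<'E'
from go import *
F=frame(YAW)
for z in(-.024,-.022,-.020): print([proj("top",C+F@[0,y,z]).round(2) for y in(.045,-.045)])
delta([.470,.3375,.12],down(91.8))
E
```

```text
[array([242.92, 177.82]), array([266.73, 183.59])]
[array([242.82, 178.02]), array([266.67, 183.8 ])]
[array([242.73, 178.22]), array([266.61, 184.01])]
t 0.5 d mm [-345.2  -60.6  106.7] rot deg [  0.    0.  -19.5] F [ 0.4  0.5 -0.4] open 0.0918
```

>>> move_arm:
  deltas:
    - {"x":-0.06,"y":-0.01,"z":0.02,"wz":-5,"hand":1}
    - {"x":-0.115,"y":-0.02,"z":0.035,"wz":-10,"hand":1}
    - {"x":-0.173,"y":-0.03,"z":0.053,"wz":-15,"hand":1}
    - {"x":-0.23,"y":-0.04,"z":0.07,"wz":-19.5,"hand":1}
    - {"x":-0.288,"y":-0.05,"z":0.09,"wz":-19.5,"hand":1}
    - {"x":-0.345,"y":-0.0606,"z":0.1067,"wz":-19.5,"hand":1}
    - {"x":-0.345,"y":-0.0606,"z":0.1067,"wz":-19.5,"hand":1}
    - {"x":-0.345,"y":-0.0606,"z":0.1067,"wz":-19.5,"hand":1}

```text
schema error: expected keys x, y, z, wx, wy, wz, hand
```

```bash
sed -i 's/^C=.*;YAW/C=np.array([.5735,.023,.085]);YAW/' go.py
python3 - <<'E'
from go import *
delta([.470,.3375,.12],down(91.8)); delta([.470,.3375,.034],down(91.8))
t=viewer.read_camera("top")[:,:,::-1];s=viewer.read_camera("scene")[:,:,::-1]
z=lambda im,x,y,w,h:cv2.resize(im[y:y+h,x:x+w],(400,400),interpolation=cv2.INTER_CUBIC)
cv2.imwrite("pics/c2.png",np.hstack([z(t,130,170,80,80),z(s,270,90,80,80)]))
E
```

```text
t 0.5 d mm [-345.2  -60.6  106.7] rot deg [  0.    0.  -19.5] F [ 0.4  0.5 -0.4] open 0.0918
t 0.5 d mm [-345.2  -60.6  192.7] rot deg [  0.    0.  -19.5] F [ 0.4  0.5 -0.4] open 0.0918
```

View pics/c2.png

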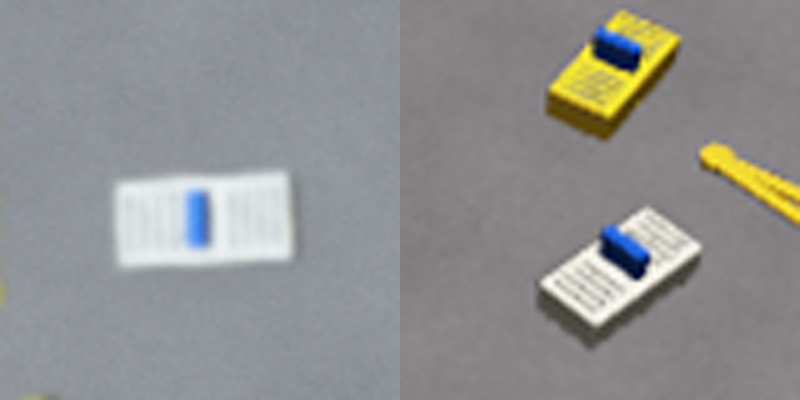

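The move was refused because every row needs all its keys, so the arm has not moved. The crop shows only the untouched cartridges. Sending it again, with full keys.

>>> move_arm:
  deltas:
    - {"x":-0.06,"y":-0.01,"z":0.02,"wx":0,"wy":0,"wz":-5,"hand":1}
    - {"x":-0.115,"y":-0.02,"z":0.035,"wx":0,"wy":0,"wz":-10,"hand":1}
    - {"x":-0.173,"y":-0.03,"z":0.053,"wx":0,"wy":0,"wz":-15,"hand":1}
    - {"x":-0.23,"y":-0.04,"z":0.07,"wx":0,"wy":0,"wz":-19.5,"hand":1}
    - {"x":-0.288,"y":-0.05,"z":0.09,"wx":0,"wy":0,"wz":-19.5,"hand":1}
    - {"x":-0.345,"y":-0.0606,"z":0.1067,"wx":0,"wy":0,"wz":-19.5,"hand":1}
    - {"x":-0.345,"y":-0.0606,"z":0.1067,"wx":0,"wy":0,"wz":-19.5,"hand":1}
    - {"x":-0.345,"y":-0.0606,"z":0.1067,"wx":0,"wy":0,"wz":-19.5,"hand":1}

```text
time: 1.6
tool_pos: [0.4694, 0.3377, 0.1199]
tool_rot: [3.141, -0.001, -3.111]
contact_force: [-0.1, -0.5, -0.4]
opening: 0.0921
```

Run:
```python
from go import *
delta([.470,.3375,.034],down(91.8))
t=viewer.read_camera("top")[:,:,::-1];s=viewer.read_camera("scene")[:,:,::-1]
z=lambda im,x,y,w,h:cv2.resize(im[y:y+h,x:x+w],(400,400),interpolation=cv2.INTER_CUBIC)
cv2.imwrite("pics/c3.png",np.hstack([z(t,130,170,80,80),z(s,270,90,80,80)]))
```

```text
t 1.6 d mm [-0.7 -0.2 85.9] rot deg [ 0.01 -0.05 -0.03] F [-0.1 -0.5 -0.4] open 0.0921
```

View pics/c3.png

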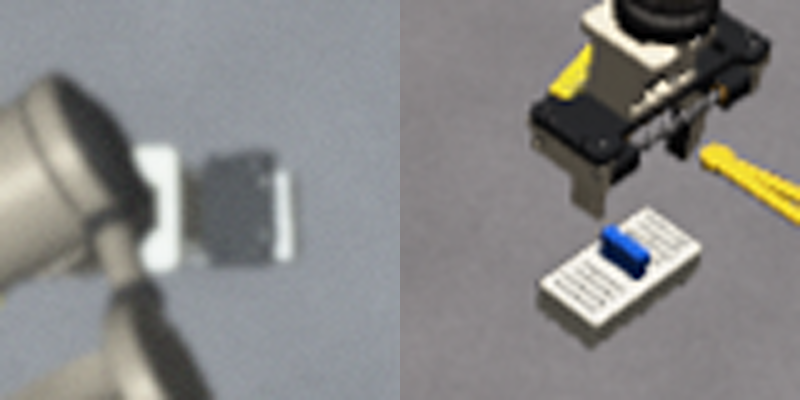

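The gripper stands open over the white cartridge, with its fingers straddling the rib (scene crop ~(625,250)). I'll descend and grip.

>>> move_arm:
  deltas:
    - {"x":-0.0005,"y":0,"z":0.03,"wx":0,"wy":0,"wz":0,"hand":1}
    - {"x":-0.0005,"y":0,"z":0.06,"wx":0,"wy":0,"wz":0,"hand":1}
    - {"x":-0.0005,"y":0,"z":0.077,"wx":0,"wy":0,"wz":0,"hand":1}
    - {"x":-0.0005,"y":0,"z":0.085,"wx":0,"wy":0,"wz":0,"hand":1}
    - {"x":-0.0005,"y":0,"z":0.085,"wx":0,"wy":0,"wz":0,"hand":1}
  grip_force: 40

```text
time: 2.33
tool_pos: [0.4702, 0.338, 0.0353]
tool_rot: [3.141, 0.0, -3.109]
contact_force: [0.3, 0.1, 0.3]
opening: 0.0916
```

>>> move_arm:
  deltas:
    - {"x":0,"y":0,"z":0,"wx":0,"wy":0,"wz":0,"hand":0}
    - {"x":0,"y":0,"z":0,"wx":0,"wy":0,"wz":0,"hand":0}
    - {"x":0,"y":0,"z":0,"wx":0,"wy":0,"wz":0,"hand":0}
    - {"x":0,"y":0,"z":0,"wx":0,"wy":0,"wz":0,"hand":0}
    - {"x":0,"y":0,"z":0,"wx":0,"wy":0,"wz":0,"hand":0}
    - {"x":0,"y":0,"z":0,"wx":0,"wy":0,"wz":0,"hand":0}
    - {"x":0,"y":0,"z":0,"wx":0,"wy":0,"wz":0,"hand":0}
    - {"x":0,"y":0,"z":0,"wx":0,"wy":0,"wz":0,"hand":0}
  grip_force: 40

```text
time: 3.32
tool_pos: [0.4703, 0.3377, 0.035]
tool_rot: [3.142, 0.0, -3.11]
contact_force: [-0.5, -0.2, -0.8]
opening: 0.0161
```

>>> move_arm:
  deltas:
    - {"x":0,"y":0,"z":0,"wx":0,"wy":0,"wz":0,"hand":0}
    - {"x":0,"y":0,"z":0,"wx":0,"wy":0,"wz":0,"hand":0}
    - {"x":0,"y":0,"z":-0.02,"wx":0,"wy":0,"wz":0,"hand":0}
    - {"x":0,"y":0,"z":-0.06,"wx":0,"wy":0,"wz":0,"hand":0}
    - {"x":0,"y":0,"z":-0.11,"wx":0,"wy":0,"wz":0,"hand":0}
    - {"x":0,"y":0,"z":-0.16,"wx":0,"wy":0,"wz":0,"hand":0}
    - {"x":0,"y":0,"z":-0.18,"wx":0,"wy":0,"wz":0,"hand":0}
    - {"x":0,"y":0,"z":-0.18,"wx":0,"wy":0,"wz":0,"hand":0}

```text
time: 4.32
tool_pos: [0.4708, 0.3379, 0.2163]
tool_rot: [3.14, 0.003, -3.11]
contact_force: [0.4, 0.0, -2.7]
opening: 0.014
```

Run:
```python
from go import *
F=frame(YAW)
# TCP is ~3 mm above cartridge top; waypoint: TCP 100 mm out from the mouth (cartridge bottom 65 mm above rim)
delta(C+F@[0,0,.10],seatR())
```

```text
t 4.33 d mm [ -44.6 -304.    44.4] rot deg [  4.34 -29.66  15.81] F [ 0.4  0.  -2.7] open 0.014
```

>>> move_arm:
  deltas:
    - {"x":-0.004,"y":-0.03,"z":0,"wx":0.5,"wy":-3.5,"wz":1.9,"hand":0}
    - {"x":-0.01,"y":-0.075,"z":0,"wx":1.1,"wy":-7.4,"wz":4,"hand":0}
    - {"x":-0.018,"y":-0.125,"z":0.005,"wx":1.7,"wy":-11.9,"wz":6.3,"hand":0}
    - {"x":-0.026,"y":-0.175,"z":0.012,"wx":2.6,"wy":-17.8,"wz":9.5,"hand":0}
    - {"x":-0.034,"y":-0.225,"z":0.022,"wx":3.5,"wy":-23.7,"wz":12.6,"hand":0}
    - {"x":-0.041,"y":-0.27,"z":0.035,"wx":4.3,"wy":-29.7,"wz":15.8,"hand":0}
    - {"x":-0.0446,"y":-0.304,"z":0.0444,"wx":4.34,"wy":-29.66,"wz":15.81,"hand":0}
    - {"x":-0.0446,"y":-0.304,"z":0.0444,"wx":4.34,"wy":-29.66,"wz":15.81,"hand":0}

```text
time: 5.32
tool_pos: [0.5225, 0.0332, 0.1678]
tool_rot: [-3.138, 0.516, 2.889]
contact_force: [0.4, -0.7, -3.1]
opening: 0.0138
```

>>> move_arm:
  deltas:
    - {"x":0,"y":0,"z":0,"wx":0,"wy":0,"wz":0,"hand":0}
    - {"x":0,"y":0,"z":0,"wx":0,"wy":0,"wz":0,"hand":0}

```text
time: 5.58
tool_pos: [0.5243, 0.036, 0.1704]
tool_rot: [-3.139, 0.521, 2.893]
contact_force: [1.1, -0.3, -2.0]
opening: 0.0139
```

Run:
```python
from go import *
F=frame(YAW)
delta(C+F@[0,0,.10],seatR())
t=viewer.read_camera("top")[:,:,::-1];s=viewer.read_camera("scene")[:,:,::-1]
z=lambda im,x,y,w,h:cv2.resize(im[y:y+h,x:x+w],(400,400),interpolation=cv2.INTER_CUBIC)
cv2.imwrite("pics/c4.png",np.hstack([z(t,205,130,90,90),z(s,230,130,90,90)]))
```

```text
t 5.58 d mm [-1.4 -0.4 -0.6] rot deg [-0.07 -0.15  0.11] F [ 1.1 -0.3 -2. ] open 0.0139
```

View pics/c4.png

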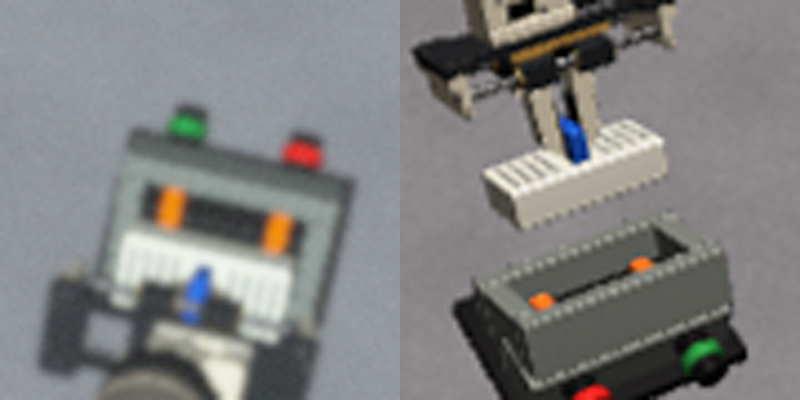

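Cartridge is held parallel over the recess. Lowering to 10 mm above the mouth.

>>> move_arm:
  deltas:
    - {"x":-0.0014,"y":-0.0004,"z":0.015,"wx":0,"wy":-0.1,"wz":0.1,"hand":0}
    - {"x":-0.0014,"y":-0.0004,"z":0.035,"wx":0,"wy":-0.1,"wz":0.1,"hand":0}
    - {"x":-0.0014,"y":-0.0004,"z":0.05,"wx":0,"wy":-0.1,"wz":0.1,"hand":0}
    - {"x":-0.0014,"y":-0.0004,"z":0.055,"wx":0,"wy":-0.1,"wz":0.1,"hand":0}
    - {"x":-0.0014,"y":-0.0004,"z":0.055,"wx":0,"wy":-0.1,"wz":0.1,"hand":0}
  grip_force: 50

```text
time: 6.3
tool_pos: [0.552, 0.0276, 0.1232]
tool_rot: [-3.14, 0.522, 2.889]
contact_force: [-0.5, 0.6, -2.7]
opening: 0.0136
```

Run:
```python
from go import *
F=frame(YAW)
delta(C+F@[0,0,.02],seatR())
t=viewer.read_camera("top")[:,:,::-1];s=viewer.read_camera("scene")[:,:,::-1]
z=lambda im,x,y,w,h:cv2.resize(im[y:y+h,x:x+w],(400,400),interpolation=cv2.INTER_CUBIC)
o=np.hstack([z(t,210,140,80,80),z(s,235,150,80,80)])
for n,x0,y0,off in(("top",210,140,0),("scene",235,150,400)):
    for a in(-.032,.032):
        for b in(-.065,.065):
            q=(proj(n,C+F@[a,b,.042])-[x0,y0]+.5)*5;cv2.circle(o,(int(q[0]+off),int(q[1])),3,(0,0,255),1)
    for a in(-.035,.035):
        for b in(-.068,.068):
            q=(proj(n,C+F@[a,b,0])-[x0,y0]+.5)*5;cv2.circle(o,(int(q[0]+off),int(q[1])),3,(255,0,255),1)
cv2.imwrite("pics/c5.png",o)
```

```text
t 6.3 d mm [ 0.1  1.  24. ] rot deg [-0.11 -0.06 -0.04] F [-0.5  0.6 -2.7] open 0.0136
```

View pics/c5.png

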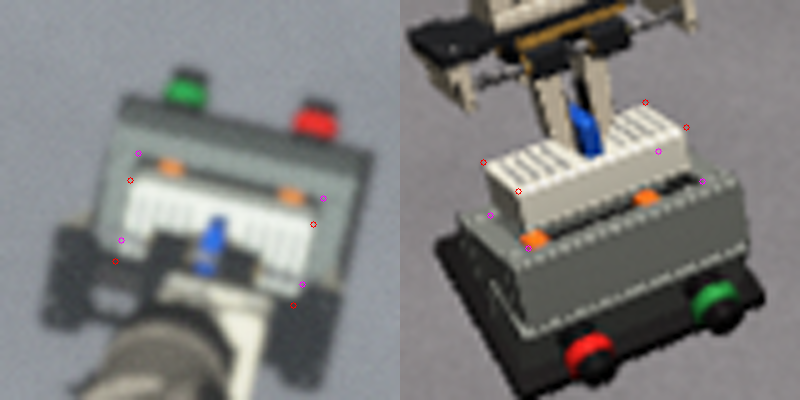

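Predicted corners match the cartridge and mouth within about 1 px in both views. Inserting slowly.

>>> move_arm:
  deltas:
    - {"x":0,"y":0.001,"z":0.004,"wx":-0.1,"wy":0,"wz":0,"hand":0}
    - {"x":0,"y":0.001,"z":0.008,"wx":-0.1,"wy":0,"wz":0,"hand":0}
    - {"x":0,"y":0.001,"z":0.011,"wx":-0.1,"wy":0,"wz":0,"hand":0}
    - {"x":0,"y":0.001,"z":0.013,"wx":-0.1,"wy":0,"wz":0,"hand":0}
    - {"x":0,"y":0.001,"z":0.013,"wx":-0.1,"wy":0,"wz":0,"hand":0}
  grip_force: 50

```text
time: 7.02
tool_pos: [0.5595, 0.0279, 0.115]
tool_rot: [-3.139, 0.518, 2.889]
contact_force: [-0.6, -0.3, -3.6]
opening: 0.0136
```

>>> move_arm:
  deltas:
    - {"x":0,"y":0,"z":0.003,"wx":0,"wy":0,"wz":0,"hand":0}
    - {"x":0,"y":0,"z":0.006,"wx":0,"wy":0,"wz":0,"hand":0}
    - {"x":0,"y":0,"z":0.006,"wx":0,"wy":0,"wz":0,"hand":0}

```text
time: 7.4
tool_pos: [0.5621, 0.0277, 0.1108]
tool_rot: [-3.136, 0.513, 2.89]
contact_force: [-3.5, -0.9, -4.4]
opening: 0.0135
```

Run:
```python
from go import *
F=frame(YAW)
delta(C+F@[0,0,.013],seatR());s=monitor.observe();print("F seat",(F.T@s["contact_force"]).round(1),"M",np.round(F.T@s["torque"],2))
```

```text
t 7.4 d mm [ 2.2 -1.6 15.5] rot deg [-0.32 -0.59 -0.04] F [-3.5 -0.9 -4.4] open 0.0135
F seat [-4.9 -1.7 -2.2] M [-0.06  1.41 -0.02]
```

>>> move_arm:
  deltas:
    - {"x":0,"y":0,"z":0,"wx":0,"wy":0,"wz":0,"hand":0}
    - {"x":0,"y":0,"z":0,"wx":0,"wy":0,"wz":0,"hand":0}
    - {"x":0,"y":0,"z":0,"wx":0,"wy":0,"wz":0,"hand":0}

```text
time: 7.78
tool_pos: [0.5622, 0.0276, 0.111]
tool_rot: [-3.137, 0.514, 2.889]
contact_force: [-4.8, 1.9, -8.1]
opening: 0.0135
```

Run:
```python
from go import *
F=frame(YAW)
delta(C+F@[0,0,.013],seatR());s=monitor.observe();print("F seat",(F.T@s["contact_force"]).round(1),"M",np.round(F.T@s["torque"],2),"local",((s["tool_pos"]-C)@F*1000).round(1))
t=viewer.read_camera("top")[:,:,::-1];s=viewer.read_camera("scene")[:,:,::-1]
z=lambda im,x,y,w,h:cv2.resize(im[y:y+h,x:x+w],(400,400),interpolation=cv2.INTER_CUBIC)
cv2.imwrite("pics/c6.png",np.hstack([z(t,220,145,60,60),z(s,240,160,60,60)]))
```

```text
t 7.78 d mm [ 2.4 -1.6 15.6] rot deg [-0.31 -0.57 -0.04] F [-4.8  1.9 -8.1] open 0.0135
F seat [-8.5  0.6 -4.5] M [-0.09  2.15 -0.04] local [ 2.5  1.7 28.6]
```

View pics/c6.png

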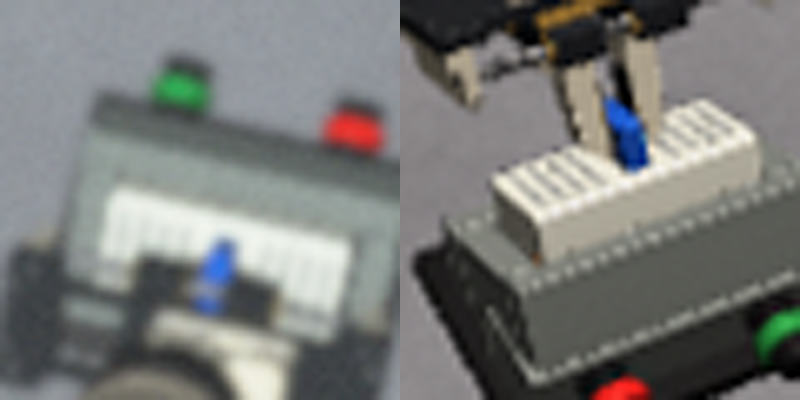

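Run:
```python
from go import *
for _ in range(2):
    s=monitor.observe();print(np.round(s["qpos"],3),np.round(s["joint_efforts"],1),np.round(s["contact_force"],1),np.round(s["torque"],2));viewer.read_camera("top")
```

```text
[-0.02   0.368  2.014 -0.434  0.284 -0.949] [ -0.7 -43.2 -24.2  -0.8  -4.2   0. ] [-5.2  1.4 -6.9] [0.43 1.97 0.01]
[-0.02   0.368  2.014 -0.434  0.284 -0.949] [ -0.7 -43.2 -24.2  -0.8  -4.2   0. ] [-5.8  1.2 -7.9] [0.38 2.   0.01]
```

>>> move_arm:
  deltas:
    - {"x":0.001,"y":0,"z":0,"wx":0,"wy":0,"wz":0,"hand":0}
    - {"x":0.002,"y":-0.001,"z":0,"wx":0,"wy":0,"wz":0,"hand":0}
    - {"x":0.002,"y":-0.001,"z":0,"wx":0,"wy":0,"wz":0,"hand":0}

```text
time: 8.35
tool_pos: [0.5617, 0.0276, 0.1118]
tool_rot: [-3.137, 0.515, 2.889]
contact_force: [-2.6, 2.8, -6.8]
opening: 0.0141
```

```bash
cat > st.py <<'E'
from go import *
F=frame(YAW);s=monitor.observe();R=Ro.from_euler("xyz",s["tool_rot"]).as_matrix()
print("t",round(s["time"],2),"local mm",((s["tool_pos"]-C)@F*1000).round(1),"rot err tool deg",np.rad2deg(Ro.from_matrix(R.T@seatR()).as_rotvec()).round(2),"F seat",(F.T@s["contact_force"]).round(1),"M",np.round(F.T@s["torque"],2),"open",s["opening"])
E
python3 st.py
```

```text
t 8.35 local mm [ 2.5  1.5 29.5] rot err tool deg [-0.28 -0.48 -0.05] F seat [-6.2  2.  -4.3] M [0.36 1.82 0.03] open 0.014094941444155148
```

Joint 5 sits at its lower limit (0.284 against 0.28), so this grasp can't go deeper while square to the recess. The cartridge is already about 6 mm into the mouth and square. I'll release it so it slides onto the bars, then press each end with closed fingertips in a more upright tool pose.

>>> move_arm:
  deltas:
    - {"x":0.001,"y":0,"z":0,"wx":0,"wy":0,"wz":0,"hand":0.4}
    - {"x":0.001,"y":0,"z":0,"wx":0,"wy":0,"wz":0,"hand":0.4}
    - {"x":0.001,"y":0,"z":0,"wx":0,"wy":0,"wz":0,"hand":0.4}
    - {"x":0.001,"y":0,"z":0,"wx":0,"wy":0,"wz":0,"hand":0.4}

```text
time: 8.85
tool_pos: [0.5615, 0.0278, 0.1122]
tool_rot: [-3.137, 0.516, 2.889]
contact_force: [-0.2, 0.5, 0.2]
opening: 0.0364
```

>>> move_arm:
  deltas:
    - {"x":0,"y":0,"z":-0.03,"wx":0,"wy":0,"wz":0,"hand":0.4}
    - {"x":0,"y":0,"z":-0.06,"wx":0,"wy":0,"wz":0,"hand":0.4}
    - {"x":0,"y":0,"z":-0.08,"wx":0,"wy":0,"wz":0,"hand":0.2}
    - {"x":0.06,"y":0,"z":-0.08,"wx":0,"wy":0,"wz":0,"hand":0}
    - {"x":0.1,"y":0,"z":-0.08,"wx":0,"wy":0,"wz":0,"hand":0}
    - {"x":0.1,"y":0,"z":-0.08,"wx":0,"wy":0,"wz":0,"hand":0}

```text
time: 9.6
tool_pos: [0.4357, 0.0602, 0.1306]
tool_rot: [-3.135, 0.511, 2.892]
contact_force: [1.0, -0.3, 0.0]
opening: 0.0023
```

```bash
python3 st.py
python3 - <<'E'
from go import *
t=viewer.read_camera("top")[:,:,::-1];s=viewer.read_camera("scene")[:,:,::-1]
z=lambda im,x,y,w,h:cv2.resize(im[y:y+h,x:x+w],(400,400),interpolation=cv2.INTER_CUBIC)
cv2.imwrite("pics/c7.png",np.hstack([z(t,220,145,60,60),z(s,240,165,60,60)]))
E
```

```text
t 9.6 local mm [-100.8    1.8  110.8] rot err tool deg [-0.32 -0.71  0.07] F seat [ 0.9 -0.1 -0.5] M [ 0.03  0.24 -0.02] open 0.002309483736431244
```

View pics/c7.png

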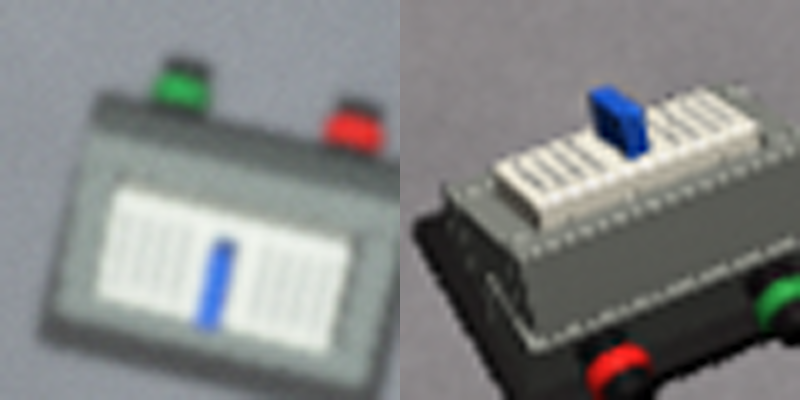

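Released: it sits in the recess on the seal bars, about 10 mm proud and parallel to the rim. Next is pressing the +y end, fingers shut.

```bash
cat > pr.py <<'E'
import sys
from go import *
F=frame(YAW);R=seatR()@Ro.from_euler("y",15,degrees=True).as_matrix()
x,y,z=[float(v)/1000 for v in sys.argv[1:4]]
delta(C+F@[x,y,z],R); s=monitor.observe();print("local",((s["tool_pos"]-C)@F*1000).round(1),"Fseat",(F.T@s["contact_force"]).round(1),"q5",s["qpos"][4])
R0=Ro.from_euler("xyz",s["tool_rot"]).as_matrix();print("1 mm seat -z in tool:",(R0.T@-F[:,2]).round(3),"1 mm seat +y:",(R0.T@F[:,1]).round(3))
E
python3 pr.py -6 42 40
```

```text
t 9.7 d mm [-90.9  39.8  69.9] rot deg [-0.24 14.59 -0.06] F [ 0.3 -0.3 -0.2] open 0.0005
local [-96.4   2.6 110.8] Fseat [ 0.2 -0.2 -0.4] q5 0.2900486458074848
1 mm seat -z in tool: [-0.007  0.004  1.   ] 1 mm seat +y: [ 0.001  1.    -0.004]
```

>>> move_arm:
  deltas:
    - {"x":-0.03,"y":0.015,"z":0.01,"wx":-0.1,"wy":5,"wz":0,"hand":0}
    - {"x":-0.065,"y":0.03,"z":0.03,"wx":-0.2,"wy":10,"wz":0,"hand":0}
    - {"x":-0.0909,"y":0.0398,"z":0.05,"wx":-0.24,"wy":14.6,"wz":0,"hand":0}
    - {"x":-0.0909,"y":0.0398,"z":0.0699,"wx":-0.24,"wy":14.6,"wz":0,"hand":0}
    - {"x":-0.0909,"y":0.0398,"z":0.0699,"wx":-0.24,"wy":14.6,"wz":0,"hand":0}
    - {"x":-0.0909,"y":0.0398,"z":0.0699,"wx":-0.24,"wy":14.6,"wz":0,"hand":0}

```text
time: 10.45
tool_pos: [0.5585, 0.0695, 0.1162]
tool_rot: [-3.141, 0.26, 2.888]
contact_force: [-0.8, 0.7, -0.2]
opening: 0.0011
```

```bash
python3 pr.py -6 42 8
```

```text
t 10.45 d mm [-9.3  0.7 30.7] rot deg [-0.04 -0.09 -0.11] F [-0.8  0.7 -0.2] open 0.0011
local [-7.  41.3 40. ] Fseat [-0.9  0.5  0.3] q5 0.6882410186131218
1 mm seat -z in tool: [-0.26   0.001  0.965] 1 mm seat +y: [ 0.002  1.    -0.001]
```

>>> move_arm:
  deltas:
    - {"x":-0.004,"y":0,"z":0.012,"wx":0,"wy":0,"wz":0,"hand":0}
    - {"x":-0.0065,"y":0,"z":0.021,"wx":0,"wy":0,"wz":0,"hand":0}
    - {"x":-0.007,"y":0,"z":0.023,"wx":0,"wy":0,"wz":0,"hand":0}
    - {"x":-0.0076,"y":0,"z":0.025,"wx":0,"wy":0,"wz":0,"hand":0}
    - {"x":-0.0081,"y":0,"z":0.027,"wx":0,"wy":0,"wz":0,"hand":0}
    - {"x":-0.0087,"y":0,"z":0.029,"wx":0,"wy":0,"wz":0,"hand":0}
    - {"x":-0.0092,"y":0,"z":0.0307,"wx":0,"wy":0,"wz":0,"hand":0}
    - {"x":-0.0092,"y":0,"z":0.0307,"wx":0,"wy":0,"wz":0,"hand":0}

```text
time: 11.45
tool_pos: [0.5745, 0.0664, 0.0892]
tool_rot: [3.141, 0.26, 2.889]
contact_force: [-3.8, 5.5, 7.0]
opening: 0.0003
```

```bash
python3 pr.py -6 42 3
```

```text
t 11.45 d mm [-1.8 -0.3  5.2] rot deg [ 0.02 -0.09 -0.1 ] F [-3.8  5.5  7. ] open 0.0003
local [-6.4 42.3  8.5] Fseat [-0.8  4.4  8.6] q5 0.6381562761313861
1 mm seat -z in tool: [-0.26   0.     0.966] 1 mm seat +y: [0.002 1.    0.   ]
```

The +y bar is sliding at about 8.6 N. Now the −y end, so the cartridge stays roughly level.

>>> move_arm:
  deltas:
    - {"x":0.005,"y":0,"z":-0.02,"wx":0,"wy":0,"wz":0,"hand":0}
    - {"x":0.012,"y":0,"z":-0.045,"wx":0,"wy":0,"wz":0,"hand":0}
    - {"x":0.012,"y":-0.04,"z":-0.045,"wx":0,"wy":0,"wz":0,"hand":0}
    - {"x":0.012,"y":-0.084,"z":-0.045,"wx":0,"wy":0,"wz":0,"hand":0}
    - {"x":0.009,"y":-0.084,"z":-0.03,"wx":0,"wy":0,"wz":0,"hand":0}
    - {"x":0.004,"y":-0.084,"z":-0.012,"wx":0,"wy":0,"wz":0,"hand":0}
    - {"x":0.004,"y":-0.084,"z":-0.012,"wx":0,"wy":0,"wz":0,"hand":0}

```text
time: 12.32
tool_pos: [0.5466, -0.0138, 0.0976]
tool_rot: [-3.141, 0.257, 2.889]
contact_force: [-0.7, -0.2, 0.0]
opening: 0.0005
```

```bash
python3 pr.py -6 -42 5
```

```text
t 12.32 d mm [-6.   0.3 13.2] rot deg [-0.06 -0.26 -0.09] F [-0.7 -0.2  0. ] open 0.0005
local [ -8.3 -42.3  19.3] Fseat [-0.5 -0.4  0.3] q5 0.6105185052143228
1 mm seat -z in tool: [-0.263  0.002  0.965] 1 mm seat +y: [ 0.002  1.    -0.001]
```

>>> move_arm:
  deltas:
    - {"x":-0.003,"y":0,"z":0.003,"wx":0,"wy":0,"wz":0,"hand":0}
    - {"x":-0.0035,"y":0,"z":0.005,"wx":0,"wy":0,"wz":0,"hand":0}
    - {"x":-0.004,"y":0,"z":0.007,"wx":0,"wy":0,"wz":0,"hand":0}
    - {"x":-0.0045,"y":0,"z":0.009,"wx":0,"wy":0,"wz":0,"hand":0}
    - {"x":-0.005,"y":0,"z":0.011,"wx":0,"wy":0,"wz":0,"hand":0}
    - {"x":-0.0055,"y":0,"z":0.013,"wx":0,"wy":0,"wz":0,"hand":0}
    - {"x":-0.006,"y":0,"z":0.0145,"wx":0,"wy":0,"wz":0,"hand":0}
    - {"x":-0.006,"y":0,"z":0.0145,"wx":0,"wy":0,"wz":0,"hand":0}

```text
time: 13.32
tool_pos: [0.5558, -0.0178, 0.0875]
tool_rot: [-3.139, 0.26, 2.889]
contact_force: [-6.0, -5.8, 7.9]
opening: 0.0004
```

```bash
python3 pr.py -6 -42 0
```

```text
t 13.32 d mm [-0.3  1.9  5.8] rot deg [-0.15 -0.08 -0.09] F [-6.  -5.8  7.9] open 0.0004
local [ -4.8 -43.9   5.7] Fseat [ 0.2 -7.1  9. ] q5 0.590742680588679
1 mm seat -z in tool: [-0.26   0.003  0.966] 1 mm seat +y: [ 0.002  1.    -0.003]
```

>>> move_arm:
  deltas:
    - {"x":-0.0005,"y":0.001,"z":0.0015,"wx":0,"wy":0,"wz":0,"hand":0}
    - {"x":-0.0008,"y":0.002,"z":0.003,"wx":0,"wy":0,"wz":0,"hand":0}
    - {"x":-0.0012,"y":0.002,"z":0.0045,"wx":0,"wy":0,"wz":0,"hand":0}
    - {"x":-0.0013,"y":0.002,"z":0.005,"wx":0,"wy":0,"wz":0,"hand":0}
    - {"x":-0.0013,"y":0.002,"z":0.005,"wx":0,"wy":0,"wz":0,"hand":0}
    - {"x":-0.0013,"y":0.002,"z":0.005,"wx":0,"wy":0,"wz":0,"hand":0}

```text
time: 14.08
tool_pos: [0.5578, -0.0165, 0.0847]
tool_rot: [-3.139, 0.26, 2.889]
contact_force: [-20.2, -7.6, 29.5]
opening: 0.0004
```

```bash
python3 pr.py -6 -42 0
```

```text
t 14.07 d mm [0.5 0.2 2.7] rot deg [-0.18 -0.1  -0.07] F [-20.2  -7.6  29.5] open 0.0004
local [ -4.8 -42.2   2.5] Fseat [ -0.5 -12.4  34.4] q5 0.5868007928263165
1 mm seat -z in tool: [-0.26   0.003  0.965] 1 mm seat +y: [ 0.001  1.    -0.003]
```

The −y end has bottomed out: TCP stopped at the predicted 2.5 mm with 34 N. Back to the +y end.

>>> move_arm:
  deltas:
    - {"x":0.005,"y":0,"z":-0.02,"wx":0,"wy":0,"wz":0,"hand":0}
    - {"x":0.012,"y":0,"z":-0.047,"wx":0,"wy":0,"wz":0,"hand":0}
    - {"x":0.012,"y":0.04,"z":-0.047,"wx":0,"wy":0,"wz":0,"hand":0}
    - {"x":0.012,"y":0.084,"z":-0.047,"wx":0,"wy":0,"wz":0,"hand":0}
    - {"x":0.009,"y":0.084,"z":-0.03,"wx":0,"wy":0,"wz":0,"hand":0}
    - {"x":0.004,"y":0.084,"z":-0.012,"wx":0,"wy":0,"wz":0,"hand":0}
    - {"x":0.004,"y":0.084,"z":-0.012,"wx":0,"wy":0,"wz":0,"hand":0}

```text
time: 14.95
tool_pos: [0.5726, 0.0664, 0.0904]
tool_rot: [-3.14, 0.256, 2.887]
contact_force: [0.6, -0.0, 0.4]
opening: 0.0003
```

```bash
python3 pr.py -6 42 3
```

```text
t 14.95 d mm [-3.3  0.2  6.9] rot deg [-0.15 -0.32 -0.17] F [ 0.6 -0.   0.4] open 0.0003
local [-7.4 41.9 10.5] Fseat [0.7 0.1 0. ] q5 0.6465258472863319
1 mm seat -z in tool: [-0.264  0.003  0.964] 1 mm seat +y: [ 0.003  1.    -0.003]
```

>>> move_arm:
  deltas:
    - {"x":-0.001,"y":0,"z":0.0015,"wx":0,"wy":0,"wz":0,"hand":0}
    - {"x":-0.0015,"y":0,"z":0.003,"wx":0,"wy":0,"wz":0,"hand":0}
    - {"x":-0.002,"y":0,"z":0.0045,"wx":0,"wy":0,"wz":0,"hand":0}
    - {"x":-0.0025,"y":0,"z":0.006,"wx":0,"wy":0,"wz":0,"hand":0}
    - {"x":-0.003,"y":0,"z":0.0075,"wx":0,"wy":0,"wz":0,"hand":0}
    - {"x":-0.003,"y":0,"z":0.0085,"wx":0,"wy":0,"wz":0,"hand":0}
    - {"x":-0.003,"y":0,"z":0.0085,"wx":0,"wy":0,"wz":0,"hand":0}

```text
time: 15.82
tool_pos: [0.5784, 0.0667, 0.0858]
tool_rot: [-3.141, 0.26, 2.889]
contact_force: [-2.8, 0.9, 5.6]
opening: 0.0003
```

```bash
python3 pr.py -6 42 0
```

```text
t 15.82 d mm [ 0.  -1.6  3.9] rot deg [-0.04 -0.08 -0.09] F [-2.8  0.9  5.6] open 0.0003
local [-5.  43.6  3.7] Fseat [0.2 0.2 6.3] q5 0.6350682611412699
1 mm seat -z in tool: [-0.26   0.001  0.966] 1 mm seat +y: [ 0.002  1.    -0.001]
```

>>> move_arm:
  deltas:
    - {"x":-0.0003,"y":-0.001,"z":0.0015,"wx":0,"wy":0,"wz":0,"hand":0}
    - {"x":-0.0006,"y":-0.001,"z":0.003,"wx":0,"wy":0,"wz":0,"hand":0}
    - {"x":-0.0009,"y":-0.001,"z":0.004,"wx":0,"wy":0,"wz":0,"hand":0}
    - {"x":-0.0009,"y":-0.001,"z":0.0045,"wx":0,"wy":0,"wz":0,"hand":0}
    - {"x":-0.0009,"y":-0.001,"z":0.0045,"wx":0,"wy":0,"wz":0,"hand":0}

```text
time: 16.45
tool_pos: [0.5797, 0.0665, 0.0848]
tool_rot: [3.14, 0.262, 2.889]
contact_force: [-20.1, 7.1, 35.3]
opening: 0.0001
```

```bash
python3 pr.py -6 42 0
```

```text
t 16.45 d mm [ 1.1 -1.7  2.6] rot deg [ 0.05  0.03 -0.07] F [-20.1   7.1  35.3] open 0.0001
local [-4.2 43.7  2.3] Fseat [-0.7  1.9 41.1] q5 0.6307088783396603
1 mm seat -z in tool: [-0.258 -0.     0.966] 1 mm seat +y: [0.001 1.    0.001]
```

The +y end is home too, at 2.3 mm with 41 N at the fingertips. I'll re-check the −y end with a light touch in case it rose.

>>> move_arm:
  deltas:
    - {"x":0.005,"y":0,"z":-0.02,"wx":0,"wy":0,"wz":0,"hand":0}
    - {"x":0.012,"y":0,"z":-0.047,"wx":0,"wy":0,"wz":0,"hand":0}
    - {"x":0.012,"y":-0.04,"z":-0.047,"wx":0,"wy":0,"wz":0,"hand":0}
    - {"x":0.012,"y":-0.084,"z":-0.047,"wx":0,"wy":0,"wz":0,"hand":0}
    - {"x":0.006,"y":-0.084,"z":-0.025,"wx":0,"wy":0,"wz":0,"hand":0}
    - {"x":0.003,"y":-0.084,"z":-0.008,"wx":0,"wy":0,"wz":0,"hand":0}
    - {"x":0.001,"y":-0.084,"z":-0.003,"wx":0,"wy":0,"wz":0,"hand":0}
    - {"x":0,"y":-0.084,"z":-0.001,"wx":0,"wy":0,"wz":0,"hand":0}

```text
time: 17.45
tool_pos: [0.5568, -0.0161, 0.0836]
tool_rot: [-3.139, 0.257, 2.89]
contact_force: [-30.4, -2.4, 45.3]
opening: 0.0004
```

>>> move_arm:
  deltas:
    - {"x":0,"y":0,"z":0,"wx":0,"wy":0,"wz":0,"hand":0}
    - {"x":0,"y":0,"z":0,"wx":0,"wy":0,"wz":0,"hand":0}

```text
time: 17.7
tool_pos: [0.5567, -0.0161, 0.084]
tool_rot: [-3.139, 0.258, 2.89]
contact_force: [-21.8, -3.4, 31.5]
opening: 0.0001
```

```bash
python3 pr.py -6 -42 0
```

```text
t 17.7 d mm [-0.8  0.   2.3] rot deg [-0.14 -0.24  0.01] F [-21.8  -3.4  31.5] open 0.0001
local [ -6.2 -42.    2.4] Fseat [-1.8 -8.7 37.5] q5 0.5873920984528836
1 mm seat -z in tool: [-0.263  0.002  0.965] 1 mm seat +y: [-0.     1.    -0.002]
```

>>> move_arm:
  deltas:
    - {"x":0.005,"y":0,"z":-0.02,"wx":0,"wy":0,"wz":0,"hand":0}
    - {"x":0.012,"y":0,"z":-0.06,"wx":0,"wy":0,"wz":0,"hand":0}
    - {"x":0.04,"y":0,"z":-0.11,"wx":0,"wy":0,"wz":0,"hand":0}
    - {"x":0.1,"y":0,"z":-0.12,"wx":0,"wy":0,"wz":0,"hand":0}
    - {"x":0.13,"y":0,"z":-0.12,"wx":0,"wy":0,"wz":0,"hand":0}
    - {"x":0.13,"y":0,"z":-0.12,"wx":0,"wy":0,"wz":0,"hand":0}

```text
time: 18.45
tool_pos: [0.4053, 0.024, 0.1642]
tool_rot: [-3.141, 0.258, 2.891]
contact_force: [-0.4, 0.1, 0.2]
opening: 0.0
```

Run:
```python
from go import *
T=viewer.read_camera("top");S=viewer.read_camera("scene");t=T[:,:,::-1];s=S[:,:,::-1]
z=lambda im,x,y,w,h:cv2.resize(im[y:y+h,x:x+w],(400,400),interpolation=cv2.INTER_CUBIC)
cv2.imwrite("pics/c8.png",np.vstack([np.hstack([z(t,220,145,60,60),z(s,240,165,60,60)])]))
# change map of the other things
for n,a,b in(("top",np.load("ts.npy"),T),("scene",np.load("ss.npy"),S)):
    d=(np.abs(a-b.astype(float)).max(2)>45).astype(np.uint8);N,l,st,ce=cv2.connectedComponentsWithStats(d)
    print(n,[(ce[i].round().astype(int).tolist(),int(st[i,4])) for i in range(1,N) if st[i,4]>15])
```

```text
top [([253, 183], 680), ([170, 213], 583), ([252, 245], 1518), ([214, 263], 34), ([219, 267], 32), ([240, 268], 295), ([262, 270], 40), ([219, 283], 65), ([90, 339], 2791), ([215, 306], 151), ([259, 310], 160), ([35, 321], 85), ([204, 358], 1911), ([28, 354], 1729), ([256, 331], 198), ([208, 328], 34), ([195, 339], 174), ([246, 347], 61), ([285, 342], 43), ([58, 350], 75), ([270, 347], 121), ([291, 366], 138), ([83, 371], 33), ([23, 382], 51)]
scene [([211, 7], 365), ([166, 38], 195), ([302, 24], 526), ([233, 32], 64), ([205, 41], 51), ([231, 90], 3061), ([283, 45], 88), ([305, 43], 24), ([167, 53], 128), ([207, 55], 28), ([190, 68], 332), ([156, 78], 56), ([153, 89], 184), ([166, 88], 51), ([313, 145], 468), ([274, 189], 366)]
```

View pics/c8.png

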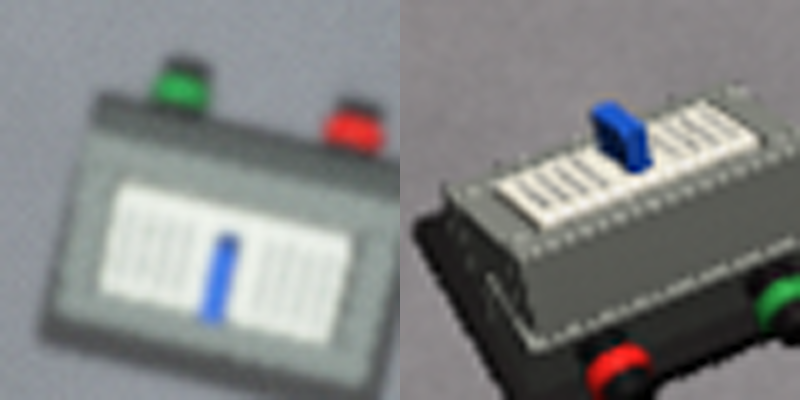

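The scene crop shows the cartridge's top face level with the rim all along, with no side wall showing. The only changes in the pictures are the robot, the cartridge's old place and the recess. The arm is clear and touching nothing, so I'm handing in.

```bash
python3 -c "
from cell import robot
print(robot.hand_in())"
```

```text
the job is handed in; nothing more can be done
None
```

The fresh white cartridge is in the sloping recess, released, with its top face level with the rim at both ends. I handed the job in at about 18.6 s. No verdict is reported, so this rests on my own last checks.

**How it went:** I gripped it by the blue rib and started it about 6 mm into the mouth. There joint 5 reached its lower limit, and pushing against that limit pressed the cartridge on the recess wall with a few newtons. I changed plan, released it so that it slid onto the seal bars, and pressed each end in turn with closed fingertips.

**Last checks:**
- **Depth:** Both ends stopped hard at a fingertip height of 2.3–2.5 mm. I had worked out 2.5 mm for flush with the tool tilted.
- **Force:** The final holds were 34–41 N. My light re-check of the −y end came out firmer than meant, with about 55 N for a moment. All of this was at the fingertips, not the gripper's body, and well under the 120 N wrist limit.
- **Pictures:** The last views show the cartridge level with the rim. A comparison with the first pictures shows changes only at the robot, the cartridge's old place and the recess. The arm was clear, with the force reading near zero.

**Not checked:** I did not measure the cartridge's sideways position in the recess after pressing. The recess's 3 mm of play on each side should keep it within the 6 mm allowed.

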